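# Load the dry-block heater

### The arm

A 6-joint arm with a two-finger parallel gripper is mounted at the origin on a cart in front of the work surface, level with it; the furniture and walls round the work are solid. World frame = base frame: x ahead of the robot, y to its left, z up, the work surface at z = 0. Lengths are in mm, angles in rad, forces in N, time in s.
With the tool pointing down it reaches from about 350 to 775 mm from the base axis. Payload 7.3 kg.
Tool frame: the origin (TCP) lies midway between the tips of the shut fingers; the grasp point (between the pads) lies 19 mm behind it; z points along the fingers, y is the line along which they close (so a half turn about z gives the same grasp; the last joint's range is limited). The gripper opens to 92 mm and grips with 3 to 60 N. Pads are 19 mm wide; open, the fingers measure 130 mm over their backs; the gripper's body (75 mm by 190 mm) begins 47 mm behind the grasp point.
Start: joints at [1.183, 0.342, 1.524, -0, 1.275, -0.146], TCP at [125.697, 509.754, 190.441] pointing down, gripper open.
Joint ranges: [-2.53, 2.53], [-0.77, 2.02], [0.04, 2.7], [-1, 4.14], [0.28, 2.66], [-3.11, 3.11]. Speed limits (rad/s): [2.57, 2.57, 3.14, 3.14, 3.14, 3.14].

### API

Orientations are given as [roll, pitch, yaw] about the fixed x, y, z axes, in that order (R = Rz(yaw) Ry(pitch) Rx(roll)).
In Python, from plant import * gives the robot as it stands.
- The arm moves only by the tool step_arm, never from a script. Its argument "deltas" is one flat list of numbers, 5 for each row, row after row: the shift along the world's x, y, z in mm, then the turn about the world's z in degrees, then the finger opening in mm, from 0 to 91.8. In form: [tx, ty, tz, turn, gripper, tx, ty, tz, turn, gripper, ...]. A call has exactly 10 rows; each row shifts and turns the commanded pose from where the row before left it; what a row does not reach is not made up. A row lasts 1/8 s, in which the tool goes at most 62.5 mm and 10.7 degrees, less where a joint would pass 70% of its speed; a pose out of reach is approached as far as the arm can. A call is refused whole if a number of a shift passes 62.5 or a number of a turn 10.7, either way. A call with a gripper value outside its range is refused whole. The fingers move at their own pace and stop on an object; the grip force is fixed at half the most. Time passes only in rows, so rows that do not move let the fingers close, or fill a call up. It gives the time, the measured TCP pose, the force, the opening and the grip force at its end, in the units of the state.
- get_obs(): the state, without advancing time (a new reading comes with each control period).
- capture(name): name is "side" or "top" or "wrist"; returns the picture (384x512x3 uint8, red, green, blue); there is no depth.
- camera_params(name): a dict with "mtx" (3x3 intrinsics, pixels), "rvec" (rotation vector, rad) and "tvec" (3), from world to camera coordinates, as OpenCV has them. Camera axes: x right, y down, z forward; pixel columns grow to the right and rows downward; lengths in mm; the calibration is good to about 2 mm. A picture is of the moment at which its call begins: read the wrist's pose just before it. camera_params takes no time and is no camera call; for the wrist camera it gives the pose at the moment of the call.
- close_job(): hands the job in; it is judged then, once.
The state is a dict: "time": time; "joint_positions": joint angles; "dq": joint speeds; "tau": joint torques, N m; "tool_pos": TCP position; "tcp_rot": TCP orientation; "contact_force": force on the tool from outside, world axes, zero at the start; "moment": the same for the moment, N m; "grip_width": finger opening in mm; "finger_force": force on a finger pad.
Only numpy, scipy, OpenCV 4.12 (cv2) and the standard library are available. Lean on these libraries where they do the work, as an engineer would, in place of code of your own. Each camera call takes 0.05 s, during which the arm holds its last target. There are 200 camera calls.

### The job

Load the block heater for warming: lift the test tube out of its stand and take the dropper bottle, the capped reagent bottle and the conical flask from the bench, and stand each one upright on the floor of the block bored to its size, the bore it goes into with only a few millimetres to spare all round. Keep them upright all the way, lower them in rather than dropping them, and leave all four standing in the heater.

Things in the scene. Friction and masses are not known exactly. Their poses are not given: they have to be found in the camera images.
- test_tube: Glass test tube with a little pink liquid in it, 20.5 mm diameter (rim 23 mm), 150 mm tall, 0.03 kg; starts in the middle hole of the white tube stand, which hides its lowest 42 mm. Origin at the centre of its underside, z up along the tube. Grip it 90 to 140 mm above the origin.
- dropper: Small brown dropper bottle standing on the bench, 102 mm tall, 0.07 kg: body 37 mm diameter up to 54 mm, black collar and teat 20 mm diameter above that. Origin at the centre of its underside, z up. Can be gripped by collar and teat (60 to 95 mm above the origin); they do not come off. Another one far back at the right is not meant.
- bottle: Clear reagent bottle with a blue cap standing on the bench, 146 mm tall, 0.42 kg: body 64 mm diameter up to 100 mm, neck and cap 34 mm diameter above. Origin at the centre of its underside, z up. Grip the cap (105 to 140 mm above the origin); it is fixed. Other blue-capped bottles, at the far right and left, are not meant.
- flask: Conical glass flask standing on the bench, 131 mm tall, 0.16 kg: foot 78 mm diameter, tapering to a neck 30 mm diameter from 87 mm to the top. Origin at the centre of its underside, z up. Grip the neck (92 to 125 mm above the origin). The very large flask at the back and any flask far to the left are not meant.
- block_tube: Aluminium block 104 x 104 x 70 mm, fixed in one of the heater's pockets. Origin at the centre of its underside, 30 mm above the bench, z up; top face 70 mm above the origin. One blind round bore in the middle of the top, mouth chamfered 3 mm: 27 mm diameter, 55 mm deep, floor 15 mm above the origin (fits the test tube). The four dark 13 mm spots are not open.
- block_dropper: Aluminium block 104 x 104 x 70 mm, fixed in one of the heater's pockets. Origin at the centre of its underside, 30 mm above the bench, z up; top face 70 mm above the origin. One blind round bore in the middle of the top, mouth chamfered 3 mm: 45 mm diameter, 35 mm deep, floor 35 mm above the origin (fits the dropper bottle). The four dark 13 mm spots are not open.
- block_bottle: Aluminium block 104 x 104 x 70 mm, fixed in one of the heater's pockets. Origin at the centre of its underside, 30 mm above the bench, z up; top face 70 mm above the origin. One blind round bore in the middle of the top, mouth chamfered 3 mm: 72 mm diameter, 40 mm deep, floor 30 mm above the origin (fits the reagent bottle).
- block_flask: Aluminium block 104 x 104 x 70 mm, fixed in one of the heater's pockets. Origin at the centre of its underside, 30 mm above the bench, z up; top face 70 mm above the origin. One blind round bore in the middle of the top, mouth chamfered 3 mm: 86 mm diameter, 40 mm deep, floor 30 mm above the origin (fits the conical flask).
- heater: Dry-block heater, fixed: grey casing 240 x 240 mm, rim 90 mm above the bench, sloping control panel reaching 29 mm further at the front (-x), about 82 mm high. Origin on the bench under the middle of the four blocks, z up; block centres lie 53 mm from it along its x and y, and which block is in which pocket changes.
- tube_stand: White plastic tube stand, fixed, 126 x 56 x 50 mm tall, long along its x. Origin at the centre of its underside, z up. Three holes of 24 mm diameter in a row, 40 mm apart, 42 mm deep; the tube is in the middle one, its underside 8 mm above the origin: lift it straight up at least 45 mm.
There are look-alikes about, which are no part of the job. What is shaped like the test_tube but turquoise or yellow is not meant.

How it is judged (in metres and radians):
At the end, for the whole second after the job is handed in: Each of the four vessels stands in its own block: its foot within 10 mm of the bore's axis and on the bore's floor (no more than 6 mm above it), leaning less than 0.2 rad, released and at rest (horizontal distance between test_tube and block_tube below 0.01 m and z of test_tube in the frame of block_tube between 0.01 and 0.021 m and angle between each of test_tube, dropper, bottle, flask's own z axis and vertical below 0.2 rad and linear speed of each of test_tube, dropper, bottle, flask below 0.02 m/s and angular speed of each of test_tube, dropper, bottle, flask below 0.2 rad/s and horizontal distance between dropper and block_dropper below 0.01 m and z of dropper in the frame of block_dropper between 0.03 and 0.041 m and horizontal distance between bottle and block_bottle below 0.01 m and z of bottle in the frame of block_bottle between 0.025 and 0.036 m and horizontal distance between flask and block_flask below 0.01 m and z of flask in the frame of block_flask between 0.025 and 0.036 m); the robot touches nothing.
It fails at once if a vessel is tipped more than 0.5 rad from upright (angle between any of test_tube, dropper, bottle, flask's own z axis and vertical above 0.5 rad).
It fails at once if a vessel is dropped into its bore (moves faster than 0.6 m/s inside it) ((horizontal distance between test_tube and block_tube below 0.02 m and z of test_tube in the frame of block_tube below 0.07 m and linear speed of test_tube above 0.6 m/s) or (horizontal distance between dropper and block_dropper below 0.02 m and z of dropper in the frame of block_dropper below 0.07 m and linear speed of dropper above 0.6 m/s) or (horizontal distance between bottle and block_bottle below 0.02 m and z of bottle in the frame of block_bottle below 0.07 m and linear speed of bottle above 0.6 m/s) or (horizontal distance between flask and block_flask below 0.02 m and z of flask in the frame of block_flask below 0.07 m and linear speed of flask above 0.6 m/s)).
It also fails if it takes over 128 s, if anything falls off the work surface, if the arm or the gripper's body presses on something with over 40 N, if the wrist force passes 120 N, or if a joint passes its speed limit or range.

## Working session

There is one attempt and no reset: what is moved stays moved. The work goes in short steps, Python scripts to look and compute and a tool call to move; the robot and the scene stay as the last step left them, time stands still between calls to the robot, and variables do not carry over. Pictures are saved under pics/ and viewed, at most 14 in all, crops included, and the job is handed in when it is done.

Besides the shell and the picture viewer there is one more tool, called after ">>>" by a JSON object that holds its "op" and its "data". step_arm: Moves the arm, as the interface text tells. Its arguments: {"type":"object","properties":{"deltas":{"type":"array","items":{"type":"number"}}},"required":["deltas"]}

```bash
ls; mkdir -p pics; python3 - <<'E'
from plant import *
import cv2
for n in("side","top","wrist"):
    cv2.imwrite(f"pics/{n}0.png",capture(n)[:,:,::-1])
    p=camera_params(n);print(n,p)
o=get_obs();print(o)
E
```

```text
pics
side {'mtx': array([[434.71332063,   0.        , 257.29126575],
       [  0.        , 434.71332063, 187.52177216],
       [  0.        ,   0.        ,   1.        ]]), 'rvec': array([ 2.3282378 , -0.15791547,  0.07494773]), 'tvec': array([-526.19091963,   68.02194801, 1369.92848513])}
top {'mtx': array([[458.16826272,   0.        , 256.90827421],
       [  0.        , 458.16826272, 190.8259275 ],
       [  0.        ,   0.        ,   1.        ]]), 'rvec': array([ 2.15500712, -2.14959507,  0.16090065]), 'tvec': array([ -47.21949219,  512.51160768, 1142.25037978])}
wrist {'mtx': array([[279.96314876,   0.        , 252.74103399],
       [  0.        , 279.96314876, 190.31920912],
       [  0.        ,   0.        ,   1.        ]]), 'rvec': array([-2.26616558, -1.77374889, -0.28128166]), 'tvec': array([-524.34063837,  -38.9697628 ,  392.13618445])}
{'time': 0.15, 'joint_positions': array([ 1.18303087e+00,  3.42548091e-01,  1.52476108e+00, -1.21342761e-05,
        1.27540333e+00, -1.45942663e-01]), 'dq': array([ 0.00067339, -0.00167203, -0.00306504, -0.00102576,  0.00116352,
       -0.00113796]), 'tau': array([ 1.56690392e-03, -4.31465542e+01, -2.44354928e+01,  7.18053128e-02,
        5.37900149e-02, -9.39577103e-05]), 'tool_pos': array([125.55009642, 509.42639953, 189.92495535]), 'tcp_rot': array([-3.14048303e+00, -1.51371585e-04,  2.89977331e+00]), 'contact_force': array([0.52648887, 0.50185141, 0.32896883]), 'moment': array([-0.04510338, -0.00161341, -0.01575969]), 'finger_force': 0.0, 'grip_width': 91.65596484997147}
```

View pics/side0.png

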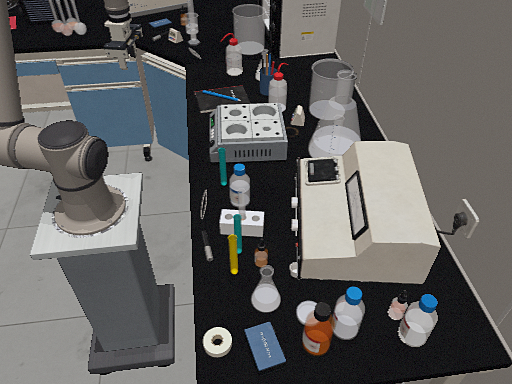

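View pics/top0.png

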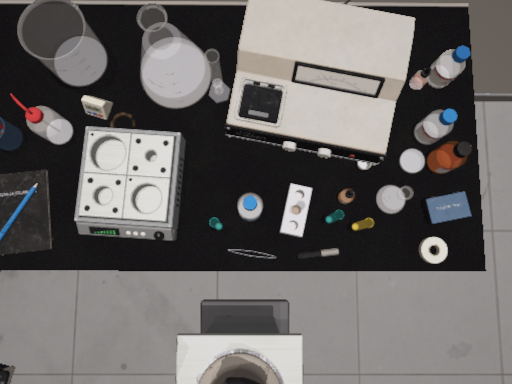

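The top view shows these candidates:
- Bottle: blue cap at (250,203). The caps at (461,53) and (448,116) are the far ones, so not meant.
- Dropper: (346,196). The one at (420,78) is far back at the right, so not meant.
- Flask: (391,199). The large one at (175,70) is not meant.
- Test tube: in the white stand at (296,210). The turquoise tubes at (215,224) and (335,216) and the yellow one at (363,224) are not meant.
- Heater: (131,183).

I'll confirm these in enlarged crops.

```bash
python3 - <<'E'
import cv2,numpy as np
t=cv2.imread("pics/top0.png");s=cv2.imread("pics/side0.png")
z=lambda im,x0,x1,y0,y1,k:cv2.resize(im[y0:y1,x0:x1],None,fx=k,fy=k,interpolation=cv2.INTER_CUBIC)
a=z(t,200,420,170,245,3.6);b=z(t,70,190,120,245,4.5)
cv2.imwrite("pics/c1.png",a);cv2.imwrite("pics/c2.png",b)
cv2.imwrite("pics/c3.png",z(s,190,300,95,320,2.6))
E
```

```text
(no output)
```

View pics/c1.png

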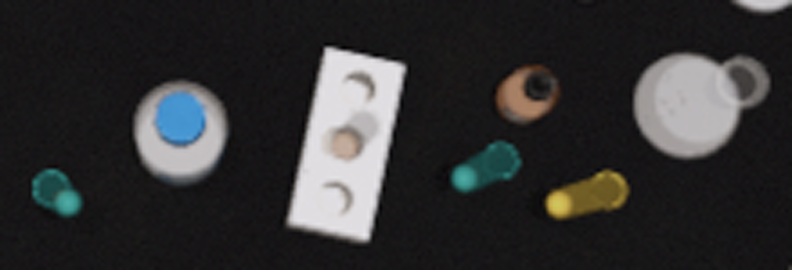

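View pics/c2.png

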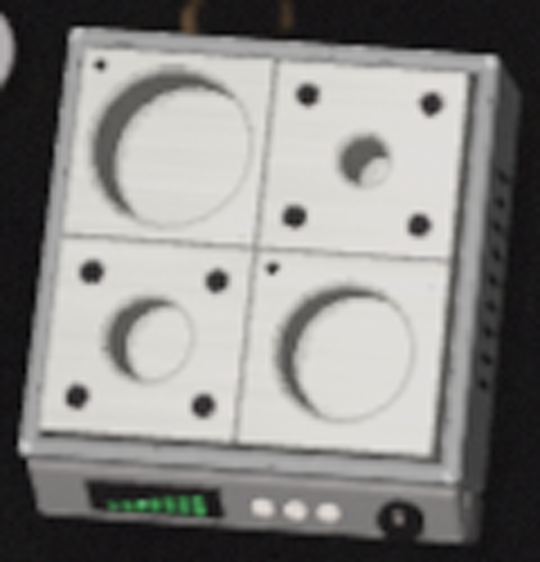

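View pics/c3.png

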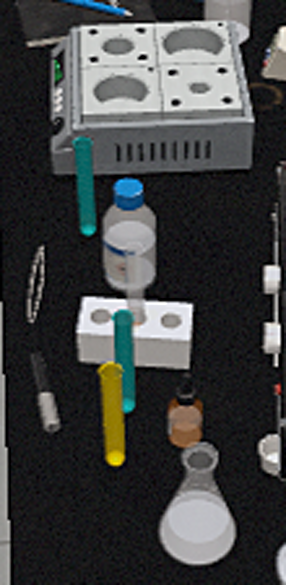

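Crops: the four vessels are confirmed. In c1 they are the bottle cap (180,118), tube in the stand (347,143) with its rim about (365,122), dropper teat (541,85), and flask foot (686,105) with its rim (741,82). In c2 the flask bore is back-left, the tube bore back-right, the dropper bore front-left and the bottle bore front-right. The standing turquoise and yellow tubes are obstacles. Next I measure.

```bash
cat > h.py <<'E'
import cv2,numpy as np
from plant import *
def cast(p,uv,z):
    R=cv2.Rodrigues(np.array(p["rvec"]))[0];c=-R.T@np.ravel(p["tvec"])
    uv=np.asarray(uv,float).reshape(-1,2)
    d=np.c_[uv,np.ones(len(uv))]@np.linalg.inv(p["mtx"]).T@R
    return c+d*((z-c[2])/d[:,2])[:,None]
def proj(p,X): return cv2.projectPoints(np.float64(X).reshape(-1,3),np.array(p["rvec"]),np.array(p["tvec"]),p["mtx"],None)[0].reshape(-1,2)
def tri(pa,a,pb,b):
    P=[p["mtx"]@np.c_[cv2.Rodrigues(np.array(p["rvec"]))[0],np.ravel(p["tvec"])] for p in(pa,pb)]
    X=cv2.triangulatePoints(P[0],P[1],np.float64(a).reshape(2,1),np.float64(b).reshape(2,1));return (X[:3]/X[3]).ravel()
def blobs(m,amin=15):
    n,l,s,c=cv2.connectedComponentsWithStats(m.astype(np.uint8));return [(s[i],c[i],l==i) for i in range(1,n) if s[i,4]>=amin]
E
python3 - <<'E'
from h import *
t=cv2.imread("pics/top0.png");s=cv2.imread("pics/side0.png");T=camera_params("top");S=camera_params("side")
np.set_printoptions(precision=1,suppress=True)
for n,p in(("T",T),("S",S)):
    R=cv2.Rodrigues(p["rvec"])[0];print(n,"cam",-R.T@p["tvec"])
c1=lambda x,y:((x+.5)/3.6-.5+200,(y+.5)/3.6-.5+170)
c3=lambda x,y:((x+.5)/2.6-.5+190,(y+.5)/2.6-.5+95)
# bottle cap
for im,p,n in((t,T,"T"),(s,S,"S")):
    h=cv2.cvtColor(im,cv2.COLOR_BGR2HSV)
    for st,c,m in blobs((abs(h[...,0].astype(int)-105)<8)&(h[...,1]>130)&(h[...,2]>120),30): print("blue",n,st,c,cast(p,c,140))
for n,a,b,z in(("bottlecap",(180,118),(128,188),146),("teat",(541,85),(184,381),102),("flaskrim",(741,82),(200,458),131),("tuberim",(366,122),(135,248),158)):
    print(n,cast(T,c1(*a),z),cast(S,c3(*b),z),"tri",tri(T,c1(*a),S,c3(*b)))
print("flask foot",cast(T,c1(686,105),3), "r",np.linalg.norm(cast(T,c1(686,158),3)-cast(T,c1(686,52),3)))
# heater white & stand
h=cv2.cvtColor(t,cv2.COLOR_BGR2HSV)
for x0,x1,y0,y1,z,th in((70,190,120,245,100,185),(275,320,178,242,50,185)):
    m=np.zeros(t.shape[:2],np.uint8);m[y0:y1,x0:x1]=((h[...,2]>th)&(h[...,1]<30))[y0:y1,x0:x1]
    m=cv2.morphologyEx(m,cv2.MORPH_CLOSE,np.ones((3,3)))
    b=max(blobs(m),key=lambda b:b[0][4])[2].astype(np.uint8)
    c=max(cv2.findContours(b,0,1)[0],key=len).reshape(-1,2)
    print(cv2.minAreaRect(cast(T,c,z)[:,:2].astype(np.float32)),len(c))
c2=lambda x,y:((x+.5)/4.5-.5+70,(y+.5)/4.5-.5+120)
for n,q in(("flask",(174,150)),("tube",(364,159)),("drop",(150,340)),("bot",(346,354)),("mid",(253,246))):print(n,cast(T,c2(*q),100))
for q in((45,200),(68,203)):print("turq",cast(T,c1(*q),0))
for n,q in(("turq1",(52,187)),("turq1b",(68,203)),("turq2b",(464,178)),("turq2t",(503,160)),("yb",(559,204)),("yt",(609,189))):print(n,cast(T,c1(*q),5),cast(T,c1(*q),150))
E
```

```text
T cam [ 347.2  -36.2 1203.2]
S cam [  386.3 -1007.1   997.4]
blue T [456  45  14  14 151] [462.6  51.9] [[ 844.6 -550.3  140. ]]
blue T [443 108  15  15 168] [449.6 115.1] [[ 683.6 -509.   140. ]]
blue T [  0 186  35  54 263] [ 16.3 211.9] [[447.  512.7 140. ]]
blue T [244 196  13  14 146] [249.8 202.6] [[470.1 -28.5 140. ]]
blue S [203  90  35  11  91] [219.5  94.7] [[444.2 391.2 140. ]]
blue S [234 164  11   7  63] [238.6 166.8] [[470.9 -20.1 140. ]]
blue S [346 287  16  13 166] [353.8 292.8] [[ 684.9 -491.   140. ]]
blue S [421 294  17  14 173] [429.  300.5] [[ 846.9 -533.   140. ]]
bottlecap [[469.8 -28.2 146. ]] [[471.2 -28.1 146. ]] tri [470.5 -28.2 146. ]
teat [[ 498.1 -271.4  102. ]] [[ 500.  -282.4  102. ]] tri [ 500.4 -273.8   91.2]
flaskrim [[ 496.5 -397.1  131. ]] [[ 498.  -398.3  131. ]] tri [ 497.4 -397.6  129.8]
tuberim [[ 466.2 -147.   158. ]] [[ 467.  -140.2  158. ]] tri [ 466.  -146.3  163.9]
flask foot [[ 497.1 -398.9    3. ]] r 78.56772553283864
((542.41748046875, 273.19970703125), (210.24562072753906, 209.22378540039062), 86.15367889404297) 335
((463.8399963378906, -144.4001922607422), (55.34400939941406, 125.2213134765625), 77.4197769165039) 134
flask [[596.4 319.5 100. ]]
tube [[591.7 215.9 100. ]]
drop [[491.8 327.5 100. ]]
bot [[484.5 221.9 100. ]]
mid [[543.4 274.3 100. ]]
turq [[426.4  71.    0. ]]
turq [[424.2  54.2   0. ]]
turq1 [[435.5  65.6   5. ]] [[424.8  53.3 150. ]]
turq1b [[423.9  53.9   5. ]] [[414.6  43.  150. ]]
turq2b [[ 442.8 -234.1    5. ]] [[ 431.3 -210.2  150. ]]
turq2t [[ 456.  -262.9    5. ]] [[ 442.9 -235.5  150. ]]
yb [[ 424.1 -302.9    5. ]] [[ 414.8 -270.7  150. ]]
yt [[ 435.1 -339.7    5. ]] [[ 424.4 -303.   150. ]]
```

Positions agree with the sizes given: white block square 210 mm, stand 125 x 55 mm, flask foot 78.6 mm, and the rims match across the two views. I'll move over the heater and check the bores with the wrist camera.

>>> {"op": "step_arm", "data": {"deltas": [20,-15,12,1,91,35,-25,12,1,91,35,-25,12,1,91,35,-25,12,1,91,35,-25,12,1,91,35,-25,12,1,91,35,-25,12,1,91,35,-25,12,1,91,35,-25,0,1,91,20,-15,0,1,91]}}

```text
time: 1.4
tool_pos: [447.1, 278.3, 286.1]
tcp_rot: [-3.141, -0.0, 3.073]
contact_force: [-0.1, -0.3, 0.6]
grip_width: 90.7
finger_force: 0.0
```

>>> {"op": "step_arm", "data": {"deltas": [0,0,0,0,91,0,0,0,0,91,0,0,0,0,91,0,0,0,0,91,0,0,0,0,91,0,0,0,0,91,0,0,0,0,91,0,0,0,0,91,0,0,0,0,91,0,0,0,0,91]}}

```text
time: 2.65
tool_pos: [445.7, 279.7, 286.4]
tcp_rot: [3.141, 0.0, 3.074]
contact_force: [0.0, 0.5, -0.9]
grip_width: 91.1
finger_force: 0.0
```

```bash
python3 - <<'E'
from h import *
p=camera_params("wrist");im=capture("wrist");cv2.imwrite("pics/w1.png",im[:,:,::-1])
import pickle;pickle.dump(p,open("w1.pkl","wb"))
R=cv2.Rodrigues(p["rvec"])[0];print(-R.T@p["tvec"],R[2]);o=get_obs();print(o["tool_pos"],o["tcp_rot"],o["time"])
cv2.imwrite("pics/t1.png",capture("top")[:,:,::-1])
E
```

```text
[361.43964113 285.55366658 480.37478711] [ 0.31072523 -0.02189278 -0.95024762]
[445.73264248 279.72784575 286.42675287] [3.14154429e+00 8.78231916e-06 3.07427091e+00] 2.7
```

View pics/w1.png

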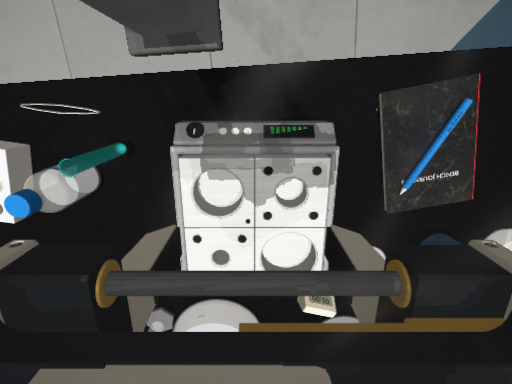

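The wrist picture shows the bottle bore at (218,192), dropper bore at (290,192), tube bore at (221,257) and flask bore at (289,255). The front tube (95,158) and blue cap (22,203) are on the left. I'll use the dark spots around the tube and dropper bores in both views to get the heater pose.

```bash
python3 - <<'E'
from h import *
import pickle
np.set_printoptions(precision=1,suppress=True)
for n,f,p,(x0,x1,y0,y1) in(("T","pics/top0.png",camera_params("top"),(70,190,120,245)),("W","pics/w1.png",pickle.load(open("w1.pkl","rb")),(180,335,150,262))):
    g=cv2.imread(f,0)[y0:y1,x0:x1];g=cv2.resize(g,None,fx=4,fy=4,interpolation=cv2.INTER_CUBIC)
    for st,c,m in blobs(g<95,60):
        if st[4]<1500 and 0.5<st[2]/st[3]<2:
            u=(c+.5)/4-.5+[x0,y0];print(n,st[2:],u,cast(p,u,100)[0])
E
```

```text
T [ 17  16 199] [137.9 140.6] [627.6 248.2 100. ]
T [ 15  18 196] [165.4 142.7] [622.7 180.5 100. ]
T [ 33  29 408] [149.6 154.9] [591.9 218.3 100. ]
T [ 18  16 222] [135.  167.7] [559.7 252.6 100. ]
T [ 16  16 200] [162.6 169.6] [555.3 185.1 100. ]
T [ 18  16 229] [ 89.9 180. ] [528.9 360.9 100. ]
T [ 16  17 204] [117.8 182. ] [524.2 293.1 100. ]
T [ 69  90 714] [136.8 193.2] [496.8 245.9 100. ]
T [ 36  61 563] [ 97.2 193.5] [495.7 341.5 100. ]
T [ 17  18 228] [ 86.6 207.7] [461.2 365.3 100. ]
T [ 17  17 218] [114.6 209.7] [456.5 297.6 100. ]
W [  40   37 1113] [267.8 170.4] [458.  299.8 100. ]
W [  37   37 1017] [316.5 170.4] [462.6 367.7 100. ]
W [ 32  30 749] [267.2 215.3] [525.9 295.3 100. ]
W [ 33  29 737] [313.3 215.2] [530.3 363.1 100. ]
W [ 16  16 189] [247.6 220.8] [532.7 265.9 100. ]
W [ 31  29 679] [241.7 238.5] [561.3 254.9 100. ]
W [ 30  27 667] [196.8 238.6] [556.9 186.9 100. ]
W [ 8 15 65] [262.7 258.2] [597.5 284.6 100. ]
```

Heater centre is about (542.8,274.0) with yaw −3.8°; the two cameras differ by (1.5,2.3) mm and I use the mean. The block spacing matches 106 mm. Next I move over toward the dropper.

>>> {"op": "step_arm", "data": {"deltas": [0,-30,0,0,91,0,-60,0,0,91,0,-60,0,0,91,0,-60,0,0,91,0,-60,0,0,91,0,-60,0,0,91,0,-60,0,0,91,0,-60,0,0,91,0,-60,0,0,91,0,-40,0,0,91]}}

```text
time: 4.0
tool_pos: [445.2, -272.9, 286.3]
tcp_rot: [-3.142, -0.0, 3.072]
contact_force: [0.2, 0.0, -0.2]
grip_width: 90.8
finger_force: 0.0
```

>>> {"op": "step_arm", "data": {"deltas": [0,0,0,0,91,0,0,0,0,91,0,0,0,0,91,0,0,0,0,91,0,0,0,0,91,0,0,0,0,91,0,0,0,0,91,0,0,0,0,91,0,0,0,0,91,0,0,0,0,91]}}

```text
time: 5.25
tool_pos: [445.7, -270.3, 286.4]
tcp_rot: [3.141, 0.0, 3.074]
contact_force: [0.1, 0.4, -0.5]
grip_width: 90.9
finger_force: 0.0
```

```bash
python3 - <<'E'
from h import *
p=camera_params("wrist");im=capture("wrist");cv2.imwrite("pics/w2.png",im[:,:,::-1])
import pickle;pickle.dump(p,open("w2.pkl","wb"))
for n,X in(("teat",(499,-272,102)),("flask",(497,-398,131)),("fl0",(497,-398,0)),("tube",(466,-146,158)),("bot",(470,-28,146)),("tq",(443,-235,150)),("ye",(424,-303,150))):print(n,proj(p,X).round())
E
```

```text
teat [[254. 199.]]
flask [[161. 211.]]
fl0 [[184. 183.]]
tube [[357. 183.]]
bot [[450. 177.]]
tq [[282. 168.]]
ye [[224. 156.]]
```

View pics/w2.png

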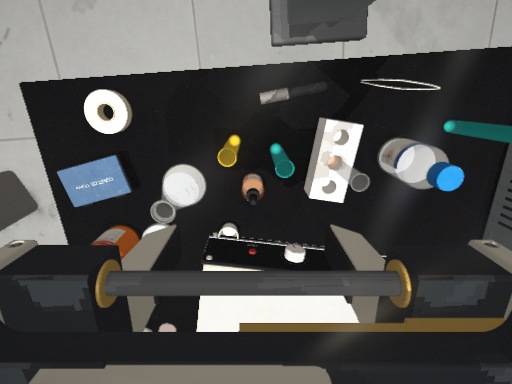

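The wrist view confirms the scene: dropper at (253,190), flask rim (163,211), tube rim (359,182) and bottle cap (445,178), all within about 2 px of prediction. I'll enlarge it for exact picks.

```bash
python3 - <<'E'
import cv2
t=cv2.imread("pics/w2.png")[120:230,135:385];cv2.imwrite("pics/c4.png",cv2.resize(cv2.convertScaleAbs(t,alpha=1.3,beta=15),None,fx=3.2,fy=3.2,interpolation=cv2.INTER_CUBIC))
E
```

```text
(no output)
```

View pics/c4.png

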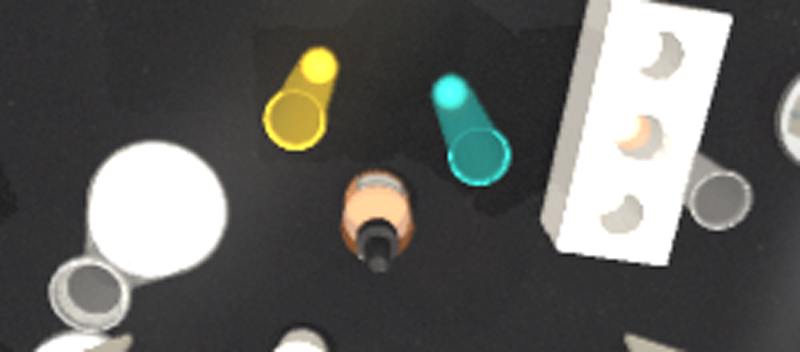

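```bash
python3 - <<'E'
from h import *
import pickle
np.set_printoptions(precision=1,suppress=True)
p=pickle.load(open("w2.pkl","rb"));T=camera_params("top")
f=lambda x,y:((x+.5)/3.2-.5+135,(y+.5)/3.2-.5+120);c1=lambda x,y:((x+.5)/3.6-.5+200,(y+.5)/3.6-.5+170)
for n,a,b,z in(("teat",(379,261),(541,85),102),("collar",(376,238),(541,87),80),("body",(376,213),(526,95),25),("flask",(90,292),(741,82),131),("ffoot",(157,211),(686,105),3),("tube",(719,199),(366,122),158),("turq",(479,156),(503,160),150),("yel",(295,119),(609,189),150)):
    print(n,cast(p,f(*a),z)[0],cast(T,c1(*b),z)[0],tri(p,f(*a),T,c1(*b)))
E
```

```text
teat [ 501.6 -273.8  102. ] [ 498.1 -271.4  102. ] [ 498.3 -271.5  105.6]
collar [ 498.2 -275.    80. ] [ 499.7 -276.1   80. ] [ 499.5 -276.    78.9]
body [ 502.9 -275.4   25. ] [ 501.3 -276.8   25. ] [ 500.3 -275.2   33.3]
flask [ 496.5 -395.3  131. ] [ 496.5 -397.1  131. ] [ 496.6 -396.8  130.4]
ffoot [ 500.2 -397.7    3. ] [ 497.1 -398.9    3. ] [ 494.6 -392.8   22.8]
tube [ 464.9 -143.6  158. ] [ 466.2 -147.   158. ] [ 465.  -146.1  163.3]
turq [ 444.2 -232.   150. ] [ 442.9 -235.5  150. ] [ 441.7 -233.3  161.2]
yel [ 425.3 -300.1  150. ] [ 424.4 -303.   150. ] [ 423.1 -299.   164.9]
```

>>> {"op": "step_arm", "data": {"deltas": [10,-1,0,0,70,14,-1,-5,0,70,15,-1,-15,0,70,15,-1,-25,0,70,0,0,-30,0,70,0,0,-35,0,70,0,0,-35,0,70,0,0,-35,0,70,0,0,-28,0,70,0,0,-15,0,70]}}

```text
time: 6.55
tool_pos: [499.2, -273.3, 60.7]
tcp_rot: [3.139, -0.003, 3.075]
contact_force: [0.4, 0.0, 0.2]
grip_width: 70.0
finger_force: 0.0
```

>>> {"op": "step_arm", "data": {"deltas": [0,0,0,0,70,0,0,0,0,70,0,0,0,0,40,0,0,0,0,0,0,0,0,0,0,0,0,0,0,0,0,0,0,0,0,0,0,0,0,0,0,0,0,0,0,0,0,0,0,0]}}

```text
time: 7.8
tool_pos: [501.4, -275.9, 65.7]
tcp_rot: [-3.138, 0.005, 3.074]
contact_force: [-1.3, -1.8, 10.3]
grip_width: 1.2
finger_force: 5.1
```

The fingers closed to 1.2 mm, so the dropper was missed or squeezed out. I'll look before moving.

```bash
python3 - <<'E'
from h import *
o=get_obs();print({k:np.round(o[k],2) for k in("tool_pos","tcp_rot","contact_force","grip_width","finger_force")})
a=[cv2.resize(capture(n)[y:y+80,x:x+90,::-1],None,fx=4.4,fy=4.4,interpolation=cv2.INTER_CUBIC) for n,x,y in(("top",310,160),("side",215,220))]
w=cv2.resize(capture("wrist")[120:300,130:390,::-1],None,fx=1.3,fy=1.3)
c=np.hstack(a);c=np.vstack([c,np.zeros((240,c.shape[1],3),np.uint8)]);c[-w.shape[0]:,:w.shape[1]]=w;cv2.imwrite("pics/d1.png",c);print(c.shape)
E
```

```text
{'tool_pos': array([ 501.39, -275.9 ,   65.7 ]), 'tcp_rot': array([-3.14,  0.  ,  3.07]), 'contact_force': array([-1.27, -1.76, 10.3 ]), 'grip_width': np.float64(1.25), 'finger_force': np.float64(5.14)}
(592, 792, 3)
```

View pics/d1.png

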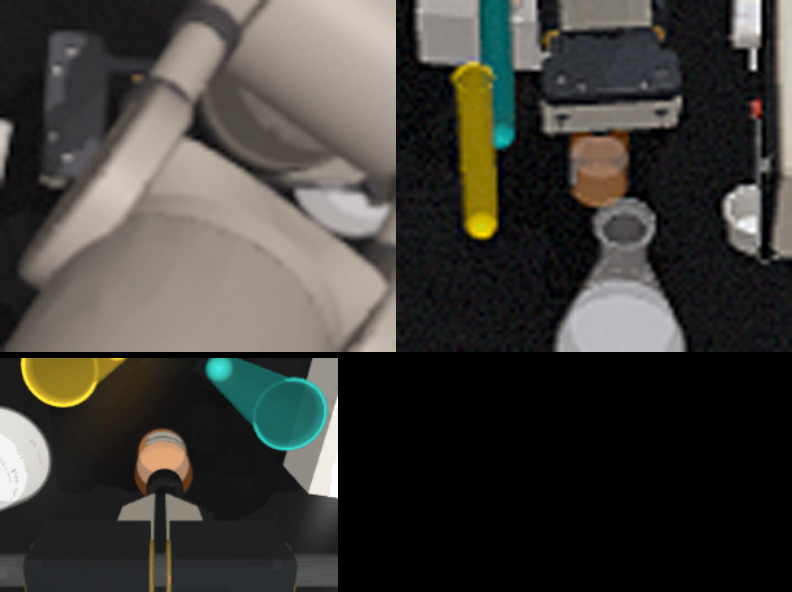

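The dropper is still upright but sits towards the camera (−x) from the shut fingers. I'll measure where it is now.

```bash
python3 - <<'E'
from h import *
np.set_printoptions(precision=1,suppress=True)
p=camera_params("wrist");w=capture("wrist");h=cv2.cvtColor(w,cv2.COLOR_RGB2HSV).astype(int)
m=(h[...,0]<16)&(h[...,1]>60)&(h[...,2]>60);m[:,:210]=0;m[:,300:]=0;m[:150]=0;m[250:]=0
b=max(blobs(m),key=lambda b:b[0][4]);print(b[0],b[1])
s=b[0];uv=[(s[0]+s[2]/2,s[1]),(s[0]+s[2]/2,b[1][1])]
print("near edge@z0",cast(p,uv[0],0),"left/right mid rows")
for y in range(s[1],s[1]+s[3],4):
    xs=np.nonzero(b[2][y])[0];print(y,xs.min(),xs.max(),end="; ")
print("tcp",proj(p,get_obs()["tool_pos"]), "pred bottle foot front", proj(p,[(482,-276,0),(482,-276,54),(490,-276,60),(500,-276,60)]))
print("collar",cast(p,(255,214),57), "shoulder widest")
E
```

```text
[ 234  174   44   52 1211] [254.  198.7]
near edge@z0 [[ 486.1 -272.1    0. ]] left/right mid rows
174 250 257; 178 242 266; 182 239 242; 186 237 265; 190 236 273; 194 236 273; 198 235 275; 202 235 276; 206 234 277; 210 234 277; 214 234 276; 218 236 275; 222 238 272; tcp [[252.8 216.7]] pred bottle foot front [[251.6 170.2]
 [251.1 187.5]
 [251.7 200. ]
 [252.6 212.1]]
collar [[ 503.  -274.4   57. ]] shoulder widest
```

>>> {"op": "step_arm", "data": {"deltas": [0,0,0,0,20,0,0,0,0,50,0,0,0,0,60,0,0,0,0,60,0,0,0,0,60,0,0,10,0,60,0,0,20,0,60,0,0,15,0,60,0,0,0,0,60,0,0,0,0,60]}}

```text
time: 9.25
tool_pos: [499.3, -274.0, 107.9]
tcp_rot: [3.141, -0.001, 3.074]
contact_force: [0.4, -0.7, -0.2]
grip_width: 60.1
finger_force: 0.0
```

```bash
python3 - <<'E'
from h import *
o=get_obs();print(o["tool_pos"],o["grip_width"],o["contact_force"])
p=camera_params("wrist");w=capture("wrist")[:,:,::-1];import pickle;pickle.dump(p,open("w3.pkl","wb"))
print(proj(p,o["tool_pos"]),proj(p,[(502,-275,z) for z in(0,54,66,102)]))
a=cv2.resize(w[150:300,160:345],None,fx=3.2,fy=3.2,interpolation=cv2.INTER_CUBIC);cv2.imwrite("pics/d2.png",cv2.convertScaleAbs(a,alpha=1.5,beta=20))
E
```

```text
[ 499.31518045 -273.98927009  107.87469511] 60.131746779628976 [ 0.39525972 -0.73497752 -0.16097141]
[[252.84958476 216.6710513 ]] [[252.08908526 180.43673147]
 [251.95518256 196.38934574]
 [251.91799724 200.81945191]
 [251.78299185 216.90343575]]
```

View pics/d2.png

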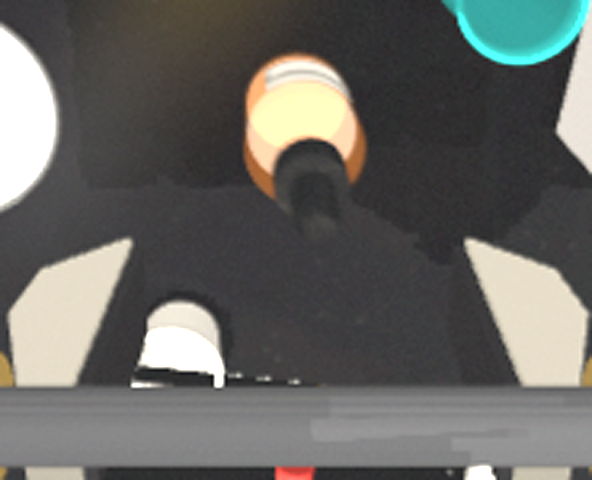

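```bash
python3 - <<'E'
from h import *
w=capture("wrist")[:,:,::-1];cv2.imwrite("pics/w4.png",w)
g=lambda a,k:cv2.resize((255*(a/255.)**.4).astype(np.uint8),None,fx=k,fy=k,interpolation=cv2.INTER_CUBIC)
a=g(w[150:290,160:345],2.2*.97);d=cv2.imread("pics/d1.png")[358:,:338];b=g(d[60:,70:260],2.1)
H=max(a.shape[0],b.shape[0]);f=lambda x:cv2.copyMakeBorder(x,0,H-x.shape[0],0,0,0)
c=np.hstack([f(a),f(b)]);print(c.shape,a.shape);cv2.imwrite("pics/d3.png",c)
E
```

```text
(365, 794, 3) (299, 395, 3)
```

View pics/d3.png

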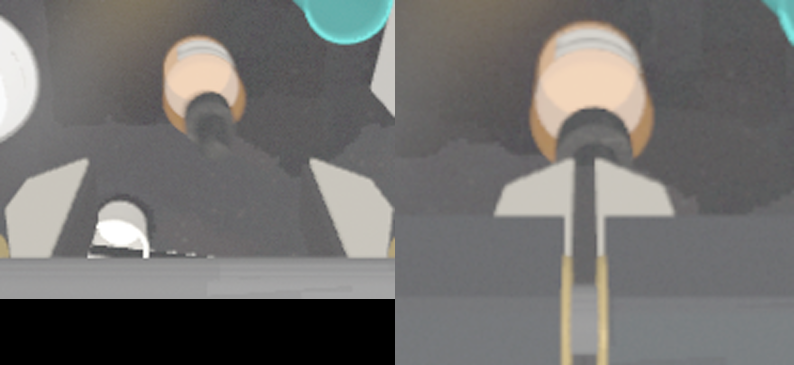

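In the brightened views the shut fingers stand next to the collar, not round it (right half), and the teat now leans to the right at (220,148) in the left half. I'll back off to the earlier viewpoint and compare all cameras.

>>> {"op": "step_arm", "data": {"deltas": [0,0,10,0,91,0,0,25,0,91,0,0,35,0,91,0,0,35,0,91,-10,0,35,0,91,-20,0,25,0,91,-15,3,13,0,91,-9,1,0,0,91,0,0,0,0,91,0,0,0,0,91]}}

```text
time: 10.6
tool_pos: [445.7, -270.0, 285.4]
tcp_rot: [3.14, -0.001, 3.074]
contact_force: [0.9, 0.6, -0.5]
grip_width: 90.7
finger_force: 0.0
```

>>> {"op": "step_arm", "data": {"deltas": [0,0,0,0,91,0,0,0,0,91,0,0,0,0,91,0,0,0,0,91,0,0,0,0,91,0,0,0,0,91,0,0,0,0,91,0,0,0,0,91,0,0,0,0,91,0,0,0,0,91]}}

```text
time: 11.85
tool_pos: [445.7, -270.2, 286.4]
tcp_rot: [3.141, -0.0, 3.074]
contact_force: [-0.7, -0.9, -0.9]
grip_width: 91.2
finger_force: 0.0
```

```bash
python3 - <<'E'
from h import *
import pickle
np.set_printoptions(precision=1,suppress=True)
o=get_obs();print(o["tool_pos"],o["time"])
P={n:camera_params(n) for n in("wrist","side","top")};I={n:capture(n)[:,:,::-1] for n in P}
for n in I:cv2.imwrite(f"pics/{n}5.png",I[n])
pickle.dump(P,open("p5.pkl","wb"))
old={"wrist":("pics/w2.png",(235,272,165,205)),"side":("pics/side0.png",(250,275,232,272)),"top":("pics/top0.png",(335,358,183,208))}
for n,(f,(x0,x1,y0,y1)) in old.items():
    for im in(cv2.imread(f),I[n]):
        r=im[y0:y1,x0:x1];h=cv2.cvtColor(r,cv2.COLOR_BGR2HSV).astype(int);m=(h[...,0]<18)&(h[...,1]>70)&(h[...,2]>50)
        b=blobs(m);b=max(b,key=lambda b:b[0][4]) if b else None
        print(n,None if b is None else (b[0][:4]+[x0,y0,0,0],b[1]+[x0,y0],b[0][4]))
g=lambda a:cv2.resize((255*(a/255.)**.5).astype(np.uint8),(260,280),interpolation=cv2.INTER_CUBIC)
rows=[]
for k in(0,1):
    rows.append(np.hstack([g((cv2.imread(old[n][0]) if k==0 else I[n])[old[n][1][2]-5:old[n][1][2]+50,old[n][1][0]-8:old[n][1][0]+43]) for n in("wrist","side","top")]))
cv2.imwrite("pics/d4.png",np.vstack(rows))
E
```

```text
[ 445.7 -270.2  286.4] 11.85
wrist (array([241, 175,  24,  25]), array([252. , 186.3]), np.int32(325))
wrist (array([242, 175,  23,  24]), array([252.2, 186. ]), np.int32(318))
side (array([254, 248,  14,  20]), array([261. , 257.5]), np.int32(203))
side (array([254, 248,  14,  19]), array([261. , 257.4]), np.int32(202))
top (array([338, 188,  17,  16]), array([345. , 196.1]), np.int32(152))
top None
```

View pics/d4.png

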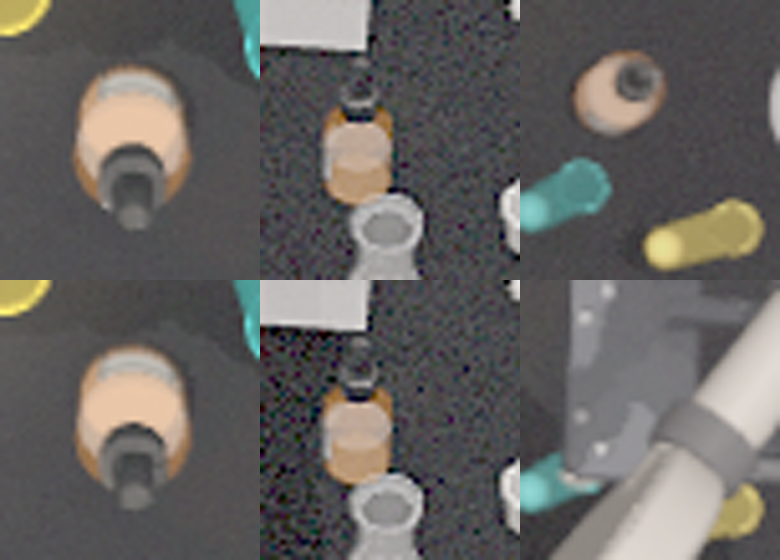

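The dropper is unmoved and upright (same pixels before and after). The shut fingers in the close picture also appear higher than the stated TCP. I'll check the finger-tip height from the tip pixels and the known openings.

```bash
python3 - <<'E'
from h import *
import pickle
from scipy.optimize import least_squares
np.set_printoptions(precision=1,suppress=True)
w=cv2.imread("pics/w4.png");h=cv2.cvtColor(w,cv2.COLOR_BGR2HSV).astype(int)
p=pickle.load(open("w3.pkl","rb"))
m=(h[...,2]>150)&(h[...,1]>8)&(h[...,1]<50);
for x0,x1 in((155,205),(300,345)):
    q=m.copy();q[:,:x0]=0;q[:,x1:]=0;q[:222]=0;q[272:]=0
    ys,xs=np.nonzero(q)
    for y in range(222,272,6):
        r=xs[ys==y]; print(y,(r.min(),r.max()) if len(r) else None,end=" ")
    print()
t=np.array([499.3,-274,107.9]);u=np.array([.07,.9976]);n=np.array([-.9976,.07])
L=np.array([160+132/3.2,150+241/3.2]);R=np.array([160+464/3.2,150+240/3.2])
def f(v,wd):
    X=[np.r_[t[:2]+n*v[0]+s*u*wd/2,t[2]+v[1]] for s in(-1,1)]
    return (proj(p,X)-[L,R]).ravel()
for wd in(60,64,70,80):
    s=least_squares(f,[9,20],args=(wd,));print(wd,"toward-cam offset, height above TCP",s.x,"res",s.fun)
E
```

```text
222 None 228 None 234 None 240 None 246 None 252 None 258 None 264 None 270 (np.int64(201), np.int64(202)) 
222 None 228 None 234 None 240 None 246 None 252 None 258 None 264 None 270 None 
60 toward-cam offset, height above TCP [14.8 46.4] res [-0.2 -0.2 -0.2  0.2]
64 toward-cam offset, height above TCP [10.2 36.5] res [-0.3 -0.2 -0.3  0.2]
70 toward-cam offset, height above TCP [ 3.2 21.8] res [-0.3 -0.2 -0.3  0.2]
80 toward-cam offset, height above TCP [-8.3 -2.8] res [-0.3 -0.2 -0.3  0.2]
```

Tip pixels with a 9.5 mm pad half-width put the real finger ends about 36 mm above the reported TCP. That fits the fingers shutting on the teat's very top at z≈102. I'll go about 24 mm lower, which is safe either way, close, and read the width.

>>> {"op": "step_arm", "data": {"deltas": [10,-1,0,0,70,14,-1,-5,0,70,15,-1,-15,0,70,15,-1,-25,0,70,0,0,-35,0,70,0,0,-40,0,70,0,0,-40,0,70,0,0,-40,0,70,0,0,-30,0,70,0,0,-15,0,70]}}

```text
time: 13.25
tool_pos: [499.1, -273.2, 38.5]
tcp_rot: [3.139, -0.003, 3.075]
contact_force: [-0.6, 1.6, 0.6]
grip_width: 70.2
finger_force: 0.0
```

>>> {"op": "step_arm", "data": {"deltas": [0,0,0,0,70,0,0,0,0,50,0,0,0,0,0,0,0,0,0,0,0,0,0,0,0,0,0,0,0,0,0,0,0,0,0,0,0,0,0,0,0,0,0,0,0,0,0,0,0,0]}}

```text
time: 14.5
tool_pos: [499.8, -274.3, 41.5]
tcp_rot: [3.142, 0.0, 3.074]
contact_force: [0.5, 0.5, 2.4]
grip_width: 19.7
finger_force: 30.0
```

Width 19.7 mm at 30 N means the collar is held. So the reported TCP reads about 36 mm below the real tips, and I'll work relative to the reported value at each grasp. Lift and carry.

>>> {"op": "step_arm", "data": {"deltas": [0,0,5,0,0,0,0,10,0,0,0,0,20,0,0,0,0,25,0,0,0,0,25,0,0,0,0,25,0,0,0,0,25,0,0,0,0,20,0,0,0,0,15,0,0,0,0,5,0,0]}}

```text
time: 15.75
tool_pos: [499.9, -274.4, 217.5]
tcp_rot: [-3.141, 0.001, 3.074]
contact_force: [0.1, -0.4, -1.5]
grip_width: 19.4
finger_force: 30.0
```

>>> {"op": "step_arm", "data": {"deltas": [0,10,0,0,0,0,20,0,0,0,0,30,0,0,0,0,35,0,0,0,0,35,0,0,0,0,35,0,0,0,0,35,0,0,0,0,35,0,0,0,0,35,0,0,0,0,35,0,0,0]}}

```text
time: 17.0
tool_pos: [498.5, 33.1, 215.9]
tcp_rot: [3.141, -0.001, 3.075]
contact_force: [-0.0, 0.2, -0.9]
grip_width: 19.9
finger_force: 30.0
```

>>> {"op": "step_arm", "data": {"deltas": [-0.5,35,0,0,0,-0.5,35,0,0,0,-0.5,35,0,0,0,-0.5,35,0,0,0,-0.5,35,0,0,0,-0.5,35,0,0,0,-1,30,0,0,0,-1,30,0,0,0,-1,20,0,0,0,0,9,0,0,0]}}

```text
time: 18.25
tool_pos: [492.8, 330.9, 216.0]
tcp_rot: [-3.141, -0.001, 3.076]
contact_force: [-0.1, -0.2, 0.2]
grip_width: 19.2
finger_force: 30.0
```

>>> {"op": "step_arm", "data": {"deltas": [0,0,-5,0,0,0,0,-10,0,0,0,0,-15,0,0,0,0,-10,0,0,0,0,-5,0,0,0,0,0,0,0,0,0,0,0,0,0,0,0,0,0,0,0,0,0,0,0,0,0,0,0]}}

```text
time: 19.5
tool_pos: [493.7, 329.8, 171.6]
tcp_rot: [3.141, 0.0, 3.074]
contact_force: [-0.6, -0.2, -1.0]
grip_width: 19.8
finger_force: 30.0
```

```bash
python3 - <<'E'
from h import *
import pickle
np.set_printoptions(precision=1,suppress=True)
o=get_obs();print(o["tool_pos"],o["tcp_rot"],o["grip_width"],o["finger_force"])
p=camera_params("wrist");w=capture("wrist")[:,:,::-1];cv2.imwrite("pics/w6.png",w);pickle.dump(p,open("w6.pkl","wb"))
a=w[140:250,170:345];cv2.imwrite("pics/d5.png",cv2.resize((255*(a/255.)**.6).astype(np.uint8),None,fx=4,fy=4,interpolation=cv2.INTER_CUBIC))
f=o["tool_pos"][2]-41.5;print("foot z",f,proj(p,[(*o["tool_pos"][:2],f),(*o["tool_pos"][:2],f+54),(493.5,330.3,100)]))
E
```

```text
[493.7 329.8 171.6] [3.1 0.  3.1] 19.777175112604056 29.996970059000887
foot z 130.07094446023075 [[252.8 198.1]
 [252.8 223.8]
 [253.3 187.6]]
```

View pics/d5.png

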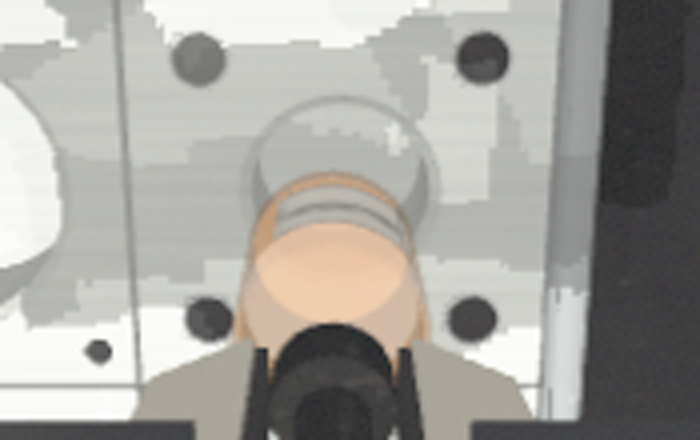

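The crop shows the held bottle's foot edge at (333,172) over the bore, with the bore's near edge at (340,97). The spots are at (199,58), (484,57), (210,319) and (471,320). Both are in the same camera, so I can compare them directly.

```bash
python3 - <<'E'
from h import *
import pickle
np.set_printoptions(precision=1,suppress=True)
p=pickle.load(open("w6.pkl","rb"))
f=lambda q:(np.float64(q)+.5)/4-.5+[170,140]
S=np.array([cast(p,f(q),100)[0] for q in((199,58),(484,57),(210,319),(471,320))]);print(S[:,:2],S.mean(0))
c=cast(p,f((333,172)),130)[0];print("foot centre",c+[18.5,0,0]);print("bore near",cast(p,f((340,97)),100)[0]+[25.5,0,0], cast(p,f((240,200)),100),cast(p,f((440,200)),100))
for q in((241,300),(427,300)):print("side",cast(p,f(q),130+45))
E
```

```text
[[457.7 300.1]
 [462.1 368.2]
 [525.7 295.8]
 [530.5 363. ]] [494.  331.8 100. ]
foot centre [497.9 330.8 130. ]
bore near [495.  333.2 100. ] [[494.  306.6 100. ]] [[497.4 356.3 100. ]]
side [[489.4 313.1 175. ]]
side [[491.7 347.3 175. ]]
```

>>> {"op": "step_arm", "data": {"deltas": [-3,1,0,0,0,0,0,-8,0,0,0,0,-10,0,0,0,0,-8,0,0,0,0,-6,0,0,0,0,-5,0,0,0,0,-5,0,0,0,0,-4,0,0,0,0,0,0,0,0,0,0,0,0]}}

```text
time: 20.8
tool_pos: [490.8, 330.9, 125.6]
tcp_rot: [3.141, 0.0, 3.074]
contact_force: [0.0, -0.7, -0.9]
grip_width: 19.9
finger_force: 30.0
```

>>> {"op": "step_arm", "data": {"deltas": [0,0,-3,0,0,0,0,-3,0,0,0,0,-3,0,0,0,0,-3,0,0,0,0,-3,0,0,0,0,-2,0,0,0,0,-1,0,0,0,0,0,0,0,0,0,0,0,0,0,0,0,0,0]}}

```text
time: 22.05
tool_pos: [490.7, 330.8, 107.5]
tcp_rot: [3.141, 0.0, 3.074]
contact_force: [1.2, -0.1, -0.3]
grip_width: 19.6
finger_force: 30.0
```

>>> {"op": "step_arm", "data": {"deltas": [0,0,-1,0,0,0,0,-0.5,0,0,0,0,0,0,0,0,0,0,0,0,0,0,0,0,25,0,0,0,0,30,0,0,0,0,40,0,0,0,0,50,0,0,0,0,60,0,0,0,0,60]}}

```text
time: 23.3
tool_pos: [490.6, 330.8, 105.9]
tcp_rot: [3.142, -0.0, 3.074]
contact_force: [-0.3, 0.1, 0.1]
grip_width: 59.5
finger_force: 0.0
```

>>> {"op": "step_arm", "data": {"deltas": [0,0,8,0,60,0,0,15,0,60,0,0,25,0,60,0,0,30,0,60,0,0,30,0,60,0,0,30,0,60,-5,-5,20,0,70,-10,-20,10,0,80,-10,-30,0,0,91,0,-40,0,0,91]}}

```text
time: 24.55
tool_pos: [465.1, 235.4, 275.5]
tcp_rot: [3.141, 0.002, 3.076]
contact_force: [0.8, -0.4, 0.1]
grip_width: 90.6
finger_force: 0.0
```

>>> {"op": "step_arm", "data": {"deltas": [0,-60,0,0,91,0,-60,0,0,91,0,-60,0,0,91,0,-60,0,0,91,0,-60,0,0,91,0,-60,0,0,91,0,-60,0,0,91,0,-60,0,0,91,0,-60,0,0,91,0,-40,0,0,91]}}

```text
time: 25.8
tool_pos: [465.2, -346.9, 275.0]
tcp_rot: [-3.141, 0.001, 3.073]
contact_force: [0.4, -0.3, 0.7]
grip_width: 91.0
finger_force: 0.0
```

Dropper is released in its bore. Next is the flask: neck at about (498,−397), grip with reported TCP z ≈ 58.

>>> {"op": "step_arm", "data": {"deltas": [8,-12,0,0,75,10,-16,-10,0,75,8,-15,-20,0,75,6,-10,-30,0,75,0,0,-35,0,75,0,0,-35,0,75,0,0,-35,0,75,0,0,-28,0,75,0,0,-15,0,75,0,0,-8,0,75]}}

```text
time: 27.05
tool_pos: [498.0, -397.5, 58.2]
tcp_rot: [-3.141, 0.001, 3.074]
contact_force: [0.8, 0.3, -0.2]
grip_width: 74.9
finger_force: 0.0
```

>>> {"op": "step_arm", "data": {"deltas": [0,0,0,0,75,0,0,0,0,50,0,0,0,0,30,0,0,0,0,0,0,0,0,0,0,0,0,0,0,0,0,0,0,0,0,0,0,0,0,0,0,0,0,0,0,0,0,0,0,0]}}

```text
time: 28.3
tool_pos: [497.7, -397.2, 57.9]
tcp_rot: [3.141, -0.0, 3.074]
contact_force: [-0.1, 0.4, 1.1]
grip_width: 27.9
finger_force: 30.0
```

>>> {"op": "step_arm", "data": {"deltas": [0,0,5,0,0,0,0,10,0,0,0,0,20,0,0,0,0,25,0,0,0,0,25,0,0,0,0,25,0,0,0,0,25,0,0,0,0,20,0,0,0,0,15,0,0,0,0,5,0,0]}}

```text
time: 29.55
tool_pos: [497.9, -397.5, 234.2]
tcp_rot: [-3.14, 0.001, 3.074]
contact_force: [0.0, 0.9, -1.3]
grip_width: 27.5
finger_force: 29.9
```

```bash
cat >> h.py <<'E'
def rows(w,x0,x1,y0,y1,th,step=4):
    g=cv2.cvtColor(w,cv2.COLOR_BGR2GRAY)
    for y in range(y0,y1,step):
        xs=np.nonzero(g[y,x0:x1]>th)[0]
        print(y,(xs.min()+x0,xs.max()+x0) if len(xs) else None,end=" ")
    print()
E
python3 - <<'E'
from h import *
import pickle
np.set_printoptions(precision=1,suppress=True)
o=get_obs();t=o["tool_pos"];print(t,o["grip_width"],o["finger_force"],o["contact_force"],o["moment"])
p=camera_params("wrist");w=capture("wrist")[:,:,::-1];cv2.imwrite("pics/w7.png",w);pickle.dump(p,open("w7.pkl","wb"))
f=t[2]-57.9
print("pred foot centre,near,left,right",f,proj(p,[(t[0],t[1],f),(t[0]-39,t[1],f),(t[0],t[1]-39,f),(t[0],t[1]+39,f)]))
rows(w,190,320,130,230,90)
E
```

```text
[ 497.9 -397.5  234.2] 27.531796604216808 29.918968679048703 [ 0.   0.9 -1.3] [-0.  0. -0.]
pred foot centre,near,left,right 176.27470590470008 [[253.  192.2]
 [250.  151.5]
 [212.1 194.8]
 [294.1 189.6]]
130 None 134 None 138 None 142 None 146 (np.int64(190), np.int64(190)) 150 (np.int64(190), np.int64(191)) 154 (np.int64(190), np.int64(259)) 158 (np.int64(190), np.int64(272)) 162 (np.int64(190), np.int64(278)) 166 (np.int64(224), np.int64(283)) 170 (np.int64(220), np.int64(286)) 174 (np.int64(218), np.int64(289)) 178 (np.int64(216), np.int64(291)) 182 (np.int64(214), np.int64(292)) 186 (np.int64(213), np.int64(293)) 190 (np.int64(213), np.int64(294)) 194 (np.int64(212), np.int64(294)) 198 (np.int64(212), np.int64(294)) 202 (np.int64(213), np.int64(302)) 206 (np.int64(210), np.int64(309)) 210 (np.int64(206), np.int64(314)) 214 (np.int64(203), np.int64(315)) 218 (np.int64(202), np.int64(315)) 222 (np.int64(202), np.int64(284)) 226 (np.int64(202), np.int64(284))
```

Flask is held, centred in y and about +1.7 mm in x from the TCP. In the wrist/TCP frame the bore targets are flask (599.9,324.7), tube (592.9,218.9) and bottle (487.1,225.9). Carry.

>>> {"op": "step_arm", "data": {"deltas": [0,10,0,0,0,0,25,0,0,0,0,40,0,0,0,0,45,0,0,0,0,45,0,0,0,0,45,0,0,0,0,45,0,0,0,0,45,0,0,0,0,45,0,0,0,0,45,0,0,0]}}

```text
time: 30.85
tool_pos: [496.7, -5.2, 232.2]
tcp_rot: [3.141, -0.001, 3.075]
contact_force: [0.9, -0.3, -1.3]
grip_width: 28.0
finger_force: 29.9
```

>>> {"op": "step_arm", "data": {"deltas": [0,45,0,0,0,0,45,0,0,0,5,45,0,0,0,15,45,0,0,0,20,45,0,0,0,20,40,0,0,0,15,30,0,0,0,15,20,0,0,0,7,12,0,0,0,3,5,0,0,0]}}

```text
time: 32.1
tool_pos: [596.9, 325.6, 231.5]
tcp_rot: [-3.141, -0.002, 3.075]
contact_force: [0.3, -0.1, -1.9]
grip_width: 27.7
finger_force: 29.9
```

>>> {"op": "step_arm", "data": {"deltas": [0,0,0,0,0,0,0,-5,0,0,0,0,-10,0,0,0,0,-10,0,0,0,0,-10,0,0,0,0,-5,0,0,0,0,0,0,0,0,0,0,0,0,0,0,0,0,0,0,0,0,0,0]}}

```text
time: 33.35
tool_pos: [597.8, 324.8, 193.2]
tcp_rot: [3.141, 0.0, 3.074]
contact_force: [0.2, 0.9, -1.0]
grip_width: 28.0
finger_force: 29.9
```

```bash
python3 - <<'E'
from h import *
import pickle
np.set_printoptions(precision=1,suppress=True)
o=get_obs();t=o["tool_pos"];print(t,o["grip_width"],o["finger_force"])
p=camera_params("wrist");w=capture("wrist")[:,:,::-1];cv2.imwrite("pics/w8.png",w);pickle.dump(p,open("w8.pkl","wb"))
g=cv2.resize(cv2.cvtColor(w,cv2.COLOR_BGR2GRAY),None,fx=4,fy=4,interpolation=cv2.INTER_CUBIC)
f=t[2]-57.9
print("foot z",f,proj(p,[(t[0]-37,t[1],f),(599.9,324.7,100),(493.9,331.7,100),(592.9,218.9,100),(487.1,225.9,100)]))
for st,c,m in blobs(g<95,100):
    if st[4]<3500 and .5<st[2]/st[3]<2:
        u=(c+.5)/4-.5;X=cast(p,u,100)[0]
        if 420<X[0]<660 and 150<X[1]<400: print(st[2:],u,X)
E
```

```text
[597.8 324.8 193.2] 27.955942293933813 29.919409482026822
foot z 135.33969546866294 [[250.1 153.6]
 [252.9 183.6]
 [252.6  76.8]
 [153.9 183.8]
 [141.4  77.3]]
[  58   66 2955] [215.2  37.2] [458.  299.9 100. ]
[  53   58 2391] [289.6  36.9] [462.4 367.8 100. ]
[ 124  121 2584] [243.8  60.5] [479.2 324.4 100. ]
[  51   49 1900] [218.4 113.9] [525.7 295.5 100. ]
[  47   49 1758] [287.2 113.9] [530.3 363.6 100. ]
[ 30  31 706] [189.8 123.3] [532.8 266.  100. ]
[  53   50 2046] [183.  152.3] [561.4 255.  100. ]
[  48   46 1759] [117.3 152.2] [556.6 187.2 100. ]
[  63   67 2492] [150.6 178.3] [586.6 216.5 100. ]
[  45   43 1483] [187.9 212.8] [628.7 250.5 100. ]
[  44   40 1398] [126.6 213.1] [624.5 182.6 100. ]
[ 24  21 384] [291.3 220.2] [645.5 364.6 100. ]
```

>>> {"op": "step_arm", "data": {"deltas": [0,0,-5,0,0,0,0,-8,0,0,0,0,-8,0,0,0,0,-6,0,0,0,0,-5,0,0,0,0,-4,0,0,0,0,-4,0,0,0,0,-4,0,0,0,0,0,0,0,0,0,0,0,0]}}

```text
time: 34.65
tool_pos: [597.8, 324.8, 149.1]
tcp_rot: [3.141, 0.0, 3.074]
contact_force: [0.3, -0.4, -1.4]
grip_width: 27.9
finger_force: 29.9
```

>>> {"op": "step_arm", "data": {"deltas": [0,0,-4,0,0,0,0,-4,0,0,0,0,-4,0,0,0,0,-4,0,0,0,0,-4,0,0,0,0,-4,0,0,0,0,-3,0,0,0,0,-2,0,0,0,0,0,0,0,0,0,0,0,0]}}

```text
time: 35.9
tool_pos: [597.8, 324.8, 120.1]
tcp_rot: [3.141, 0.0, 3.074]
contact_force: [-0.3, -0.1, -1.3]
grip_width: 27.6
finger_force: 29.9
```

Down freely. Last 2 mm, release, rise, and go for the bottle.

>>> {"op": "step_arm", "data": {"deltas": [0,0,-1,0,0,0,0,-1,0,0,0,0,-0.3,0,0,0,0,0,0,0,0,0,0,0,32,0,0,0,0,36,0,0,0,0,45,0,0,0,0,55,0,0,0,0,65,0,0,0,0,65]}}

```text
time: 37.15
tool_pos: [597.7, 324.8, 117.6]
tcp_rot: [3.142, -0.0, 3.074]
contact_force: [0.6, 0.9, 0.3]
grip_width: 64.8
finger_force: 0.0
```

>>> {"op": "step_arm", "data": {"deltas": [0,0,8,0,65,0,0,15,0,65,0,0,25,0,65,0,0,30,0,65,0,0,30,0,65,0,0,30,0,65,-15,-15,15,0,75,-25,-25,5,0,85,-25,-35,0,0,91,-25,-45,0,0,91]}}

```text
time: 38.4
tool_pos: [507.0, 204.2, 277.0]
tcp_rot: [3.141, 0.002, 3.076]
contact_force: [0.9, -1.0, 1.1]
grip_width: 90.3
finger_force: 0.0
```

>>> {"op": "step_arm", "data": {"deltas": [-20,-45,0,0,91,-15,-45,0,0,91,-5,-45,0,0,91,0,-40,0,0,91,0,-30,0,0,91,0,-25,0,0,91,0,0,0,0,91,0,0,0,0,91,0,0,0,0,91,0,0,0,0,91]}}

```text
time: 39.65
tool_pos: [467.7, -24.6, 275.8]
tcp_rot: [3.141, 0.0, 3.075]
contact_force: [0.4, 0.1, 0.2]
grip_width: 90.9
finger_force: 0.0
```

```bash
python3 - <<'E'
from h import *
np.set_printoptions(precision=1,suppress=True)
o=get_obs();t=o["tool_pos"];print(t,o["grip_width"],o["time"])
p=camera_params("wrist");w=capture("wrist")[:,:,::-1];cv2.imwrite("pics/w9.png",w)
print("pred cap",proj(p,[(470,-28,146)]))
h=cv2.cvtColor(w,cv2.COLOR_BGR2HSV).astype(int)
for st,c,m in blobs((abs(h[...,0]-105)<8)&(h[...,1]>130)&(h[...,2]>110),80):
    print(st,c,cast(p,(st[0]+st[2]/2-.5,c[1]),135))
    ys,xs=np.nonzero(m);k=ys.max();tp=cast(p,[(xs.min(),ys[xs==xs.min()].mean()),(xs.max(),ys[xs==xs.max()].mean())],146);print(tp,"far edge",cast(p,(c[0],k),146))
E
```

```text
[467.7 -24.6 275.8] 90.87756625317415 39.65
pred cap [[250.1 175.1]]
[239 164  26  26 535] [251.6 176.1] [[474.3 -26.7 135. ]]
[[471.4 -41.4 146. ]
 [470.4 -11.4 146. ]] far edge [[487.5 -27.4 146. ]]
```

>>> {"op": "step_arm", "data": {"deltas": [2,-1,-5,0,75,1,-1,-15,0,75,0,0,-25,0,75,0,0,-32,0,75,0,0,-35,0,75,0,0,-35,0,75,0,0,-28,0,75,0,0,-18,0,75,0,0,-9,0,75,0,0,-4,0,75]}}

```text
time: 40.95
tool_pos: [470.8, -27.3, 69.4]
tcp_rot: [3.141, -0.0, 3.074]
contact_force: [-0.2, -0.4, 0.3]
grip_width: 75.1
finger_force: 0.0
```

>>> {"op": "step_arm", "data": {"deltas": [0,0,0,0,75,0,0,0,0,50,0,0,0,0,30,0,0,0,0,0,0,0,0,0,0,0,0,0,0,0,0,0,0,0,0,0,0,0,0,0,0,0,0,0,0,0,0,0,0,0]}}

```text
time: 42.2
tool_pos: [470.7, -27.2, 69.6]
tcp_rot: [3.141, -0.0, 3.074]
contact_force: [-0.6, 1.1, -0.2]
grip_width: 33.5
finger_force: 29.9
```

>>> {"op": "step_arm", "data": {"deltas": [0,0,5,0,0,0,0,10,0,0,0,0,20,0,0,0,0,25,0,0,0,0,25,0,0,0,0,25,0,0,0,0,25,0,0,0,0,20,0,0,0,0,15,0,0,0,0,5,0,0]}}

```text
time: 43.45
tool_pos: [470.8, -27.3, 245.8]
tcp_rot: [-3.141, 0.002, 3.074]
contact_force: [-0.5, -0.1, -4.3]
grip_width: 33.0
finger_force: 29.9
```

```bash
python3 - <<'E'
from h import *
import pickle
np.set_printoptions(precision=1,suppress=True)
o=get_obs();t=o["tool_pos"];print(t,o["grip_width"],o["finger_force"],o["contact_force"])
p=camera_params("wrist");w=capture("wrist")[:,:,::-1];cv2.imwrite("pics/w10.png",w)
f=175
print("pred",proj(p,[(t[0]-32,t[1],f),(t[0],t[1]-32,f),(t[0],t[1]+32,f),(t[0],t[1]-32,f+90),(t[0],t[1]+32,f+90),(t[0]-32,t[1],f+100)]))
rows(w,180,330,130,230,75)
E
```

```text
[470.8 -27.3 245.8] 32.95518321892655 29.911166976671666 [-0.5 -0.1 -4.3]
pred [[250.6 156.2]
 [220.8 190.1]
 [285.1 185.9]
 [206.5 230.8]
 [299.4 225.1]
 [249.3 188.2]]
130 (np.int64(180), np.int64(200)) 134 (np.int64(180), np.int64(199)) 138 (np.int64(180), np.int64(322)) 142 (np.int64(180), np.int64(327)) 146 (np.int64(180), np.int64(198)) 150 (np.int64(180), np.int64(198)) 154 (np.int64(180), np.int64(197)) 158 (np.int64(180), np.int64(197)) 162 (np.int64(180), np.int64(266)) 166 (np.int64(180), np.int64(274)) 170 (np.int64(180), np.int64(278)) 174 (np.int64(180), np.int64(281)) 178 (np.int64(180), np.int64(283)) 182 (np.int64(180), np.int64(285)) 186 (np.int64(180), np.int64(285)) 190 (np.int64(180), np.int64(287)) 194 (np.int64(180), np.int64(288)) 198 (np.int64(180), np.int64(289)) 202 (np.int64(180), np.int64(291)) 206 (np.int64(183), np.int64(293)) 210 (np.int64(212), np.int64(295)) 214 (np.int64(210), np.int64(297)) 218 (np.int64(209), np.int64(298)) 222 (np.int64(208), np.int64(298)) 226 (np.int64(208), np.int64(299))
```

>>> {"op": "step_arm", "data": {"deltas": [1,10,0,0,0,1.5,20,0,0,0,1.5,30,0,0,0,2,35,0,0,0,2,35,0,0,0,2,35,0,0,0,1.5,30,0,0,0,1.5,25,0,0,0,1,20,0,0,0,0.6,13,0,0,0]}}

```text
time: 44.75
tool_pos: [485.0, 226.9, 244.1]
tcp_rot: [-3.141, -0.001, 3.075]
contact_force: [-1.1, -0.4, -4.2]
grip_width: 33.0
finger_force: 29.9
```

>>> {"op": "step_arm", "data": {"deltas": [0,0,0,0,0,0,0,-5,0,0,0,0,-10,0,0,0,0,-12,0,0,0,0,-12,0,0,0,0,-10,0,0,0,0,-8,0,0,0,0,-5,0,0,0,0,0,0,0,0,0,0,0,0]}}

```text
time: 46.0
tool_pos: [485.6, 225.9, 183.0]
tcp_rot: [3.141, 0.001, 3.074]
contact_force: [0.1, 0.1, -5.7]
grip_width: 33.3
finger_force: 29.9
```

```bash
python3 - <<'E'
from h import *
import pickle
np.set_printoptions(precision=1,suppress=True)
o=get_obs();t=o["tool_pos"];print(t,o["grip_width"],o["finger_force"])
p=camera_params("wrist");w=capture("wrist")[:,:,::-1];cv2.imwrite("pics/w11.png",w)
f=t[2]-69.6;print("foot z",f,proj(p,[(t[0]-32,t[1],f),(487.1,225.9,100),(487.1-36,225.9,100)]))
g=cv2.cvtColor(w,cv2.COLOR_BGR2GRAY)
for x in(240,245,250,255,260):print(x,g[100:190:2,x])
E
```

```text
[485.6 225.9 183. ] 33.25534314500589 29.911405330058187
foot z 113.40559065142986 [[250.6 156.5]
 [253.  185.9]
 [250.5 151.4]]
240 [125 127 128 127 127 130 136 151 142 113 150 169 174 170 160 129 125 132
 243 241 241 242 242 241 236 163 140 163 171 147 148 151 149 133 131 129
 133 122 107  77 178 239 240 241 244]
245 [126 128 128 128 129 132 136 152 143 112 152 167 172 169 160 133 126 133
 243 240 242 243 243 242 237 135 157 166 150 147 150 157 136 131 130 131
 122 119  74 105 239 239 240 243 245]
250 [126 128 129 129 130 132 137 153 143 103 151 168 172 170 167 133 125 133
 244 241 242 243 243 243 165 133 170 145 149 148 154 135 131 131 131 134
 128 115  81 146 239 239 240 243 246]
255 [240 193 135 130 131 133 137 152 144 101 153 169 181 172 169 131 124 131
 245 242 243 244 244 243 163 134 170 145 148 149 161 134 129 130 130 132
 128 105  82 154 239 239 240 244 246]
260 [245 247 202 141 140 139 138 153 144 102 152 152 187 182 168 128 122 129
 244 242 243 244 244 244 167 130 156 157 147 145 151 118 111 111 110 118
 101 112  74 131 239 239 240 243 246]
```

Bore mouth edge is at the predicted row (148). Lowering.

>>> {"op": "step_arm", "data": {"deltas": [0,0,-3,0,0,0,0,-4,0,0,0,0,-4,0,0,0,0,-4,0,0,0,0,-4,0,0,0,0,-4,0,0,0,0,-4,0,0,0,0,-4,0,0,0,0,0,0,0,0,0,0,0,0]}}

```text
time: 47.3
tool_pos: [485.4, 225.8, 151.8]
tcp_rot: [3.141, 0.0, 3.074]
contact_force: [-0.7, -0.3, -5.0]
grip_width: 33.5
finger_force: 29.9
```

>>> {"op": "step_arm", "data": {"deltas": [0,0,-4,0,0,0,0,-4,0,0,0,0,-4,0,0,0,0,-3,0,0,0,0,-2,0,0,0,0,-2,0,0,0,0,-1,0,0,0,0,0,0,0,0,0,0,0,0,0,0,0,0,0]}}

```text
time: 48.55
tool_pos: [485.3, 225.8, 131.7]
tcp_rot: [3.141, 0.0, 3.074]
contact_force: [-0.1, -0.5, -3.9]
grip_width: 33.3
finger_force: 29.9
```

>>> {"op": "step_arm", "data": {"deltas": [0,0,-1,0,0,0,0,-1,0,0,0,0,-0.5,0,0,0,0,0,0,0,0,0,0,0,36,0,0,0,0,40,0,0,0,0,50,0,0,0,0,60,0,0,0,0,65,0,0,0,0,65]}}

```text
time: 49.8
tool_pos: [485.3, 225.7, 129.1]
tcp_rot: [3.141, -0.0, 3.074]
contact_force: [-0.0, -0.7, 1.0]
grip_width: 64.8
finger_force: 0.0
```

>>> {"op": "step_arm", "data": {"deltas": [0,0,8,0,65,0,0,15,0,65,0,0,25,0,65,0,0,30,0,65,0,0,30,0,65,0,0,25,0,65,-5,-10,12,0,65,-5,-25,0,0,65,-5,-35,0,0,65,-5,-45,0,0,65]}}

```text
time: 51.05
tool_pos: [464.4, 109.6, 274.1]
tcp_rot: [-3.141, -0.0, 3.076]
contact_force: [0.5, 0.2, 0.0]
grip_width: 64.9
finger_force: 0.0
```

>>> {"op": "step_arm", "data": {"deltas": [0,-50,0,0,65,0,-50,0,0,65,0,-50,0,0,65,0,-45,0,0,65,0,-35,0,0,65,0,-25,0,0,65,0,0,0,0,65,0,0,0,0,65,0,0,0,0,65,0,0,0,0,65]}}

```text
time: 52.3
tool_pos: [465.3, -143.5, 274.3]
tcp_rot: [3.141, 0.0, 3.076]
contact_force: [0.2, 0.4, 0.0]
grip_width: 65.3
finger_force: 0.0
```

```bash
python3 - <<'E'
from h import *
import pickle
np.set_printoptions(precision=1,suppress=True)
o=get_obs();t=o["tool_pos"];print(t,o["grip_width"],o["time"])
p=camera_params("wrist");w=capture("wrist")[:,:,::-1];cv2.imwrite("pics/w12.png",w);pickle.dump(p,open("w12.pkl","wb"))
q=[(465.5,-144.5,158),(465.5,-144.5,50)];pr=proj(p,q);print(pr)
x,y=pr.mean(0).astype(int)
a=w[max(0,y-55):y+65,x-80:x+80];print(x-80,max(0,y-55));cv2.imwrite("pics/d6.png",cv2.resize((255*(a/255.)**.6).astype(np.uint8),None,fx=4.8,fy=4.8,interpolation=cv2.INTER_CUBIC))
E
```

```text
[ 465.3 -143.5  274.3] 65.33116572808105 52.3
[[252.  176.3]
 [252.2 157.4]]
172 111
```

View pics/d6.png

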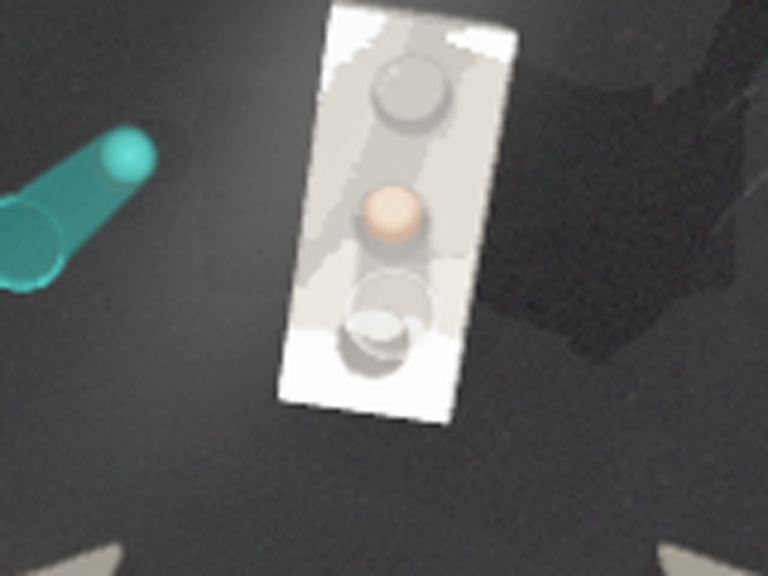

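The rim is at (391,314) in the crop, which gives (465,−143.3), right under the TCP. It is the clear tube in the middle hole, with pink at (391,212). Descend and grip.

>>> {"op": "step_arm", "data": {"deltas": [0,0,-5,0,65,0,0,-15,0,65,0,0,-25,0,65,0,0,-32,0,65,0,0,-35,0,65,0,0,-32,0,65,0,0,-25,0,65,0,0,-17,0,65,0,0,-8,0,65,0,0,-4,0,65]}}

```text
time: 53.6
tool_pos: [465.4, -144.2, 75.9]
tcp_rot: [3.141, -0.0, 3.074]
contact_force: [-0.7, 0.1, 0.3]
grip_width: 64.7
finger_force: 0.0
```

>>> {"op": "step_arm", "data": {"deltas": [0,0,0,0,65,0,0,0,0,40,0,0,0,0,20,0,0,0,0,0,0,0,0,0,0,0,0,0,0,0,0,0,0,0,0,0,0,0,0,0,0,0,0,0,0,0,0,0,0,0]}}

```text
time: 54.85
tool_pos: [465.3, -144.2, 76.1]
tcp_rot: [3.141, -0.0, 3.074]
contact_force: [-1.2, 0.1, -0.2]
grip_width: 20.1
finger_force: 30.0
```

>>> {"op": "step_arm", "data": {"deltas": [0,0,5,0,0,0,0,10,0,0,0,0,20,0,0,0,0,25,0,0,0,0,30,0,0,0,0,30,0,0,0,0,30,0,0,0,0,30,0,0,0,0,25,0,0,0,0,10,0,0]}}

```text
time: 56.1
tool_pos: [465.7, -144.4, 293.2]
tcp_rot: [-3.14, 0.003, 3.074]
contact_force: [0.1, -0.2, -1.0]
grip_width: 19.9
finger_force: 30.0
```

>>> {"op": "step_arm", "data": {"deltas": [0,10,0,0,0,0,25,0,0,0,0,40,0,0,0,5,50,0,0,0,15,55,0,0,0,25,55,0,0,0,30,50,0,0,0,25,40,0,0,0,18,25,0,0,0,8.5,13,0,0,0]}}

```text
time: 57.35
tool_pos: [591.4, 220.9, 288.8]
tcp_rot: [-3.141, -0.004, 3.076]
contact_force: [0.1, 0.1, -0.3]
grip_width: 19.9
finger_force: 30.0
```

>>> {"op": "step_arm", "data": {"deltas": [0,0,0,0,0,0,0,-10,0,0,0,0,-20,0,0,0,0,-25,0,0,0,0,-20,0,0,0,0,-15,0,0,0,0,-8,0,0,0,0,0,0,0,0,0,0,0,0,0,0,0,0,0]}}

```text
time: 58.6
tool_pos: [592.1, 218.9, 193.9]
tcp_rot: [3.141, 0.001, 3.074]
contact_force: [0.0, -0.6, -0.0]
grip_width: 19.9
finger_force: 30.0
```

```bash
python3 - <<'E'
from h import *
import pickle
np.set_printoptions(precision=1,suppress=True)
o=get_obs();t=o["tool_pos"];print(t,o["tcp_rot"],o["grip_width"],o["finger_force"])
p=camera_params("wrist");w=capture("wrist")[:,:,::-1];cv2.imwrite("pics/w13.png",w);pickle.dump(p,open("w13.pkl","wb"))
f=t[2]-68.1;print("foot z",f)
h=cv2.cvtColor(w,cv2.COLOR_BGR2HSV).astype(int)
c0=proj(p,[(t[0],t[1],f)])[0];print("pred foot",c0,"bottom edge near",proj(p,[(t[0]-8,t[1],f+3)]),"bore",proj(p,[(592.8,218.8,100)]))
m=(h[...,0]<20)&(h[...,1]>45)&(h[...,2]>90);m[:,:215]=0;m[:,290:]=0;m[:100]=0;m[250:]=0
for st,c,b in blobs(m,20):
    print(st,c)
    for y in range(st[1],st[1]+st[3],3):
        xs=np.nonzero(b[y])[0];print(y,xs.min(),xs.max(),end="; ")
    print()
for u,v in((-8,10),):pass
E
```

```text
[592.1 218.9 193.9] [3.1 0.  3.1] 19.917253672830487 29.99800533056259
foot z 125.78424527966689
pred foot [252.8 188.9] bottom edge near [[252.3 182. ]] bore [[252.8 182. ]]
[243 183  21  25 403] [252.9 195.6]
183 250 255; 186 246 260; 189 244 262; 192 244 262; 195 243 263; 198 243 263; 201 244 262; 204 245 260; 207 250 256;
```

Pink foot is centred at column 252.9 (predicted 252.8), and its near edge matches within about 1 mm. Lowering.

>>> {"op": "step_arm", "data": {"deltas": [0.5,0,-4,0,0,0,0,-6,0,0,0,0,-6,0,0,0,0,-5,0,0,0,0,-4,0,0,0,0,-4,0,0,0,0,-4,0,0,0,0,-4,0,0,0,0,0,0,0,0,0,0,0,0]}}

```text
time: 59.9
tool_pos: [592.4, 218.8, 156.3]
tcp_rot: [3.141, 0.0, 3.074]
contact_force: [0.3, -1.1, 0.6]
grip_width: 20.4
finger_force: 30.0
```

>>> {"op": "step_arm", "data": {"deltas": [0,0,-4,0,0,0,0,-5,0,0,0,0,-5,0,0,0,0,-5,0,0,0,0,-5,0,0,0,0,-5,0,0,0,0,-5,0,0,0,0,-4,0,0,0,0,-3,0,0,0,0,0,0,0]}}

```text
time: 61.15
tool_pos: [592.2, 218.8, 114.9]
tcp_rot: [-3.142, -0.0, 3.074]
contact_force: [0.8, -0.8, -0.1]
grip_width: 20.1
finger_force: 30.0
```

>>> {"op": "step_arm", "data": {"deltas": [0,0,-1,0,0,0,0,-0.7,0,0,0,0,0,0,0,0,0,0,0,0,0,0,0,0,23,0,0,0,0,26,0,0,0,0,34,0,0,0,0,44,0,0,0,0,50,0,0,0,0,50]}}

```text
time: 62.4
tool_pos: [592.3, 218.8, 113.4]
tcp_rot: [3.142, 0.0, 3.074]
contact_force: [1.0, -1.0, 0.7]
grip_width: 49.6
finger_force: 0.0
```

>>> {"op": "step_arm", "data": {"deltas": [0,0,8,0,50,0,0,15,0,50,0,0,25,0,50,0,0,30,0,50,0,0,30,0,50,0,0,30,0,50,-15,0,20,0,50,-25,0,10,0,50,-25,0,0,0,50,-25,0,0,0,50]}}

```text
time: 63.65
tool_pos: [500.4, 218.7, 282.0]
tcp_rot: [3.141, 0.0, 3.075]
contact_force: [0.3, 0.1, 0.3]
grip_width: 50.1
finger_force: 0.0
```

>>> {"op": "step_arm", "data": {"deltas": [-25,0,0,0,50,-20,-20,0,0,50,-10,-35,0,0,50,0,-50,0,0,50,0,-50,0,0,50,0,-50,0,0,50,0,-50,0,0,50,0,-40,0,0,50,0,-20,0,0,50,0,0,0,0,50]}}

```text
time: 64.9
tool_pos: [446.5, -96.8, 281.6]
tcp_rot: [3.141, -0.0, 3.072]
contact_force: [-0.4, 0.0, -1.3]
grip_width: 50.1
finger_force: 0.0
```

```bash
python3 - <<'E'
from h import *
np.set_printoptions(precision=1,suppress=True)
o=get_obs();print(o["tool_pos"],o["contact_force"],o["grip_width"],o["time"])
T=camera_params("top");S=camera_params("side")
t=capture("top")[:,:,::-1];s=capture("side")[:,:,::-1];cv2.imwrite("pics/t9.png",t);cv2.imwrite("pics/s9.png",s)
# expected feet/tops (top-camera bias -1.5,-2.3)
E={"dropper":(492.6,329.4,65,102),"flask":(598.4,322.4,60,131),"bottle":(485.6,223.6,60,146),"tube":(591.3,216.6,45,150)}
for n,(x,y,z,hh) in E.items():print(n,"top",proj(T,[(x,y,z+hh)])[0],"side",proj(S,[(x,y,z+hh)])[0])
h=cv2.cvtColor(t,cv2.COLOR_BGR2HSV).astype(int)
roi=lambda m:(m[120:245,70:190])
for n,m,z in(("blue",(abs(h[...,0]-105)<8)&(h[...,1]>130)&(h[...,2]>110),206),("brown",(h[...,0]<18)&(h[...,1]>70)&(h[...,2]>50),100)):
    for st,c,b in blobs(roi(m),15):print(n,st,c+[70,120],cast(T,c+[70,120],z)[0])
h=cv2.cvtColor(s,cv2.COLOR_BGR2HSV).astype(int)
for st,c,b in blobs(((abs(h[...,0]-105)<8)&(h[...,1]>130)&(h[...,2]>110))[60:165,200:300],15):print("side blue",st,c+[200,60],cast(S,c+[200,60],195)[0])
E
```

```text
[446.5 -96.8 281.6] [-0.4  0.  -1.3] 50.11377276697342 64.9
dropper top [ 92.6 191. ] side [234.   96.4]
flask top [ 94.4 143.1] side [263.9  89.5]
bottle top [134.6 191.8] side [234.7 103.4]
tube top [140.9 145.9] side [266.5 105.1]
blue [ 59  66  14  15 164] [135.5 192.5] [484.  221.5 206. ]
brown [40  0  5  7 26] [111.7 123.2] [671.7 314.5 100. ]
brown [ 25  67  17  16 138] [104.5 195.6] [490.7 323.6 100. ]
side blue [68  0  2 16 19] [268.8  68.4] [637.9 462.4 195. ]
side blue [ 2 30 13  5 34] [208.1  92. ] [402.7 324.2 195. ]
```

```bash
python3 - <<'E'
from h import *
np.set_printoptions(precision=1,suppress=True)
T=camera_params("top");S=camera_params("side");s=cv2.imread("pics/s9.png");s0=cv2.imread("pics/side0.png");t=cv2.imread("pics/t9.png");t0=cv2.imread("pics/top0.png")
print(s[96:122:3,234],)
h=cv2.cvtColor(s,cv2.COLOR_BGR2HSV).astype(int)
for st,c,b in blobs(((abs(h[...,0]-105)<12)&(h[...,1]>90)&(h[...,2]>60))[85:150,215:260],6):
    c=c+[215,85];print("side blue",st,c,tri(T,(135.5,192.2),S,c))
d=cv2.absdiff(t,t0).max(2)[120:245,70:190]>25
for st,c,b in blobs(d,25):print("top changed",st,c+[70,120])
d=cv2.absdiff(s,s0).max(2)[70:170,200:300]>30
for st,c,b in blobs(d,25):print("side changed",st,c+[200,70])
E
```

```text
[[122 132 138]
 [120 130 135]
 [119 127 133]
 [123 132 136]
 [124 133 137]
 [ 30  26  25]
 [ 66  60  57]
 [ 60  53  50]
 [ 68  61  61]]
top changed [25 18  8  8 29] [ 98.7 141.1]
top changed [40 22 15 27 93] [119.8 154.2]
top changed [ 71  26  15  15 102] [148.7 154.1]
top changed [ 58  64  22  26 292] [136.7 193.4]
top changed [ 22  68  20  16 238] [102.4 194.9]
top changed [ 69  69  22  24 163] [153.5 203.4]
side changed [ 14   0  29  10 170] [229.7  74.3]
side changed [  12    8   35   62 1392] [229.3 108. ]
side changed [ 59  17  10  16 138] [263.4  94.6]
side changed [ 55  34  18  15 145] [263.5 110.4]
side changed [63 50  6 11 46] [265.7 124.3]
side changed [33 93 12  7 70] [238.8 166.4]
```

All four show where expected in the top view; the arm hides the front pair from the side camera. I'll move aside once and check the heights.

>>> {"op": "step_arm", "data": {"deltas": [-10,20,10,0,50,-20,40,20,0,50,-20,50,20,0,50,-20,50,20,0,50,0,50,0,0,50,0,50,0,0,50,0,60,0,0,50,0,60,0,0,50,0,60,0,0,50,0,60,0,0,50]}}

```text
time: 66.25
tool_pos: [374.7, 406.7, 352.6]
tcp_rot: [3.141, 0.001, 3.077]
contact_force: [1.0, 0.6, 0.0]
grip_width: 50.0
finger_force: 0.0
```

>>> {"op": "step_arm", "data": {"deltas": [-20,50,0,0,50,-20,40,0,0,50,-20,40,0,0,50,-20,30,0,0,50,0,0,0,0,50,0,0,0,0,50,0,0,0,0,50,0,0,0,0,50,0,0,0,0,50,0,0,0,0,50]}}

```text
time: 67.5
tool_pos: [297.6, 563.5, 351.5]
tcp_rot: [3.142, 0.0, 3.074]
contact_force: [1.0, 0.3, 0.7]
grip_width: 50.1
finger_force: 0.0
```

```bash
python3 - <<'E'
from h import *
np.set_printoptions(precision=1,suppress=True)
o=get_obs();print(o["tool_pos"],o["time"])
T=camera_params("top");S=camera_params("side");s=capture("side")[:,:,::-1];s0=cv2.imread("pics/side0.png")
h=cv2.cvtColor(s,cv2.COLOR_BGR2HSV).astype(int)
for st,c,b in blobs(((abs(h[...,0]-105)<12)&(h[...,1]>90)&(h[...,2]>60))[85:150,215:260],6):
    c=c+[215,85];print("side blue",st,c,tri(T,(135.5,192.2),S,c))
for st,c,b in blobs(((h[...,0]<18)&(h[...,1]>70)&(h[...,2]>50))[85:150,205:260],6):
    c=c+[205,85];print("brown",st,c,tri(T,(104.5,195.6),S,c))
d=cv2.absdiff(s,s0).max(2)[70:170,200:300]>30
for st,c,b in blobs(d,25):print("side changed",st[:4]+[200,70,0,0],c+[200,70])
E
```

```text
[297.6 563.5 351.5] 67.5
side blue [ 0  8 19  7 58] [224.1  96.1] [466.  210.  247.8]
side blue [15 13 11 14 99] [235.  105.2] [486.  223.5 199.1]
side blue [12 39 10  5 19] [231.6 126.7] [487.6 249.1  97.5]
side changed [259  87  10  16] [263.4  94.6]
side changed [229  96  12  20] [234.8 107.1]
side changed [255 104  18  15] [263.6 110.4]
side changed [226 117  19  16] [234.5 125.9]
side changed [263 120   6  11] [265.7 124.2]
side changed [228 129  15   7] [233.9 133.2]
side changed [233 163  12   7] [238.8 166.4]
```

The bottle cap triangulates to (486,223.5,199), which is seated. Tube and flask match their predicted side pixels. Handing in.

```bash
python3 -c "
from plant import *
print(close_job())"
```

```text
the job is handed in; nothing more can be done
None
```

I lowered all four vessels into their matched bores, released them and handed the job in at about 67.5 s; no verdict came back. The end check placed the bottle, flask and tube, but the dropper bottle only in the top view, so its seating rests on a contact-free descent to floor height.

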